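# Close a rubber casting mould and hold the hardness gauge on its marked spot

### The arm

A 6-joint arm with a two-finger parallel gripper is mounted at the origin on a cart in front of the work surface, level with it; the furniture and walls round the work are solid. World frame = base frame: x ahead of the robot, y to its left, z up, the work surface at z = 0. Lengths are in m, angles in rad, forces in N, time in s.
With the tool pointing down it reaches from about 0.325 to 0.775 m from the base axis. Payload 5.5 kg.
Tool frame: the origin (TCP) lies between the finger pads; the fingertips stand r.tcp_to_tips ahead of it and the grasp point (between the pads) lies 6 mm ahead of it (r.tcp_to_tips is the distance from the TCP to the fingertips, in m); z points along the fingers, y is the direction in which the jaws open and shut (so a half turn about z gives the same grasp; the last joint's range is limited). The gripper opens to 88 mm and grips with 3 to 60 N. Pads are 20 mm wide; open, the fingers measure 115 mm over their backs; the gripper's body (75 mm by 178 mm) begins 61 mm behind the grasp point.
Start: joints at [-1.266, 0.091, 1.231, -0, 1.82, -0.057], TCP at [0.212, -0.561, 0.248] pointing down, gripper open.
Joint ranges: [-2.87, 2.87], [-0.86, 2.18], [0.17, 2.46], [-1.51, 4.65], [0.06, 2.69], [-2.65, 2.65]. Speed limits (rad/s): [2.57, 2.57, 3.01, 3.14, 3.14, 3.14].

### API

Orientations are given as a 3x3 rotation matrix whose columns are the frame's x, y, z axes.
In Python, from cell import r gives the robot as it stands.
- The arm moves only by the tool send_rows, never from a script. Its argument "motion" is a list that holds one entry, the list of rows, each a list of 4 numbers: the shift along the tool's x, y, z in cm, then the turn about the tool's z in rad. A call has 1 to 5 rows; each row is the pose to reach, as a shift and turn from the pose commanded when the call began, along the tool's axes at that moment; what a row does not reach only later rows make up. A row lasts 1/8 s, in which the tool goes at most 62.5 mm and 10.7 degrees, less where a joint would pass 70% of its speed; a pose out of reach is approached as far as the arm can. A call with a gripper value outside its range is refused whole. "hand" is the opening, from 0 (shut) to 1 (fully open), set as the call begins (left out, the last holds). The fingers move at their own pace and stop on an object; "force" is the grip in N (left out, the last holds). Time passes only in rows, so rows that repeat a pose let the fingers close. It gives the time, the measured TCP pose, the force and the opening at its end, in the units of the state.
- r.get_state(): the state, without advancing time (a new reading comes with each control period).
- r.capture(name): name is "side" or "top" or "wrist"; returns (picture, depth): 480x640x3 uint8, red, green, blue; 480x640 float32, m along the optical axis (not along the pixel's ray), 0 where there is no reading.
- r.camera_info(name): a dict with "camera_matrix" (3x3 intrinsics, pixels), "world_from_camera" (4x4, takes a point from camera to world coordinates); the wrist camera has in their place "mount" (4x4, takes a point from camera to tool coordinates, whose origin is the TCP and whose axes are the flange's). Camera axes: x right, y down, z forward; pixel columns grow to the right and rows downward; lengths in m; the calibration is good to about 2 mm. The wrist camera is an equidistant fisheye: a pixel r from the principal point sees the ray r / f radians off the axis. A picture is of the moment at which its call begins: read the wrist's pose just before it. camera_info takes no time and is no camera call.
- r.close_job(): hands the job in, once; it reports no verdict.
The state is a dict: "time_s": time; "joint_positions": joint angles; "dq": joint speeds; "effort": joint torques, N m; "tcp_pos": TCP position; "tool_rot": TCP orientation; "wrist_force": force on the tool from outside, world axes, zero at the start; "moment": the same for the moment, N m; "opening": finger opening in m.
Only numpy, scipy, OpenCV 4.12 (cv2) and the standard library are available. Lean on these libraries where they do the work, as an engineer would, in place of code of your own. Each camera call takes 0.05 s, during which the arm holds its last target.

### The job

With the fingertips, push the raised upper half of the pink rubber mould down in its aluminium frame until it is fully home, flush with the frame. Then lift the round-dial hardness gauge out of its wooden rest by its grip and stand its foot squarely on the rubber, inside the inked circle, upright and under light, steady hand pressure (around 10 N, never a hard push). Finish like that, still holding the gauge pressed on the spot for its reading; leave the wax, black rubber block, pen and tweezers where they lie.

Things in the scene. Friction and masses are not known exactly. Their poses are not given: they have to be found in the camera images.
- mould_frame: open-topped aluminium frame, fixed to the bench, 76 mm (x) x 112 mm (y) outside, 8 mm walls, rim 30 mm above the bench, brass sprue gate on its -y end; origin at the centre of its underside, z up. The pink rubber mould lies in it: a lower half and an upper half on top.
- mould_top_center (a point): centre of the top face of the upper mould half, a pink rubber slab 59 x 95 x 13 mm; z up, y along its long side towards the inked circle. It starts 5 to 9 mm above the frame's rim and is flush with it (30 mm above the bench) when home. It rubs in the frame (about 5 N to move), stays where pushed and cannot tip. Once home the rubber yields about 1.1 mm per 10 N and springs back.
- mould_mark (a point): centre dot of the dark inked circle (28 mm across) on the top face of the upper mould half, 24 mm from mould_top_center along its y; the point lies on the rubber's surface, z up.
- mould_top (a joint): how far the upper mould half stands out of its home position, in m: 0 = fully home, 0.005 to 0.009 at the start.
- gauge_grip (a point): middle of the upright knurled round grip (24 mm diameter, 42 mm long) at the top of the hardness gauge. The grip's top is 21 mm above this point, the dial case's top 24 mm below it, the foot's underside 118 mm below it; z points up the gauge, x and y as for gauge. While the gauge is in its rest the point is 130 mm above the bench.
- gauge_foot (a point): centre of the flat underside of the gauge's foot (18 mm diameter), 118 mm below gauge_grip along the gauge's axis; z points up the gauge. A sprung indenter stands out 2.5 mm below it and is pushed back with about 5 N as the foot comes flat on the rubber.
- gauge: the hardness gauge: 139 mm tall, 0.24 kg, loose, upright in its rest; origin at the centre of its foot's underside, z up along its axis. The black round dial case is 56 mm across (y), 24 mm thick (x), white dial facing -x. Its stem, 18 mm in diameter, stands 34 mm deep in the rest's 20 mm bore, a 30 mm collar lying on the rest's top: lift it straight up at least 40 mm.
- gauge_rest: dark wooden rest of the gauge, fixed: plinth 92 x 82 x 8 mm with a block 72 x 62 mm on it, top 46 mm above the bench; origin at the centre of its underside, under the bore.
- wax_lump: lump of yellow wax 28 x 34 x 16 mm, bystander; origin at its underside.
- rubber_block: black rubber block 60 x 60 x 22 mm, bystander; origin at its underside.
- pen: dark green pen 135 mm long, 9 mm thick, lying along its y, bystander; origin at its underside.
- tweezers: steel tweezers 126 mm long, 14 mm wide, 9 mm high, lying along their y, bystander; origin at their underside.

How it is judged:
On the way, in this order (a step that is already met when the one before it is completed fails the run):
1. the upper mould half has been pushed home by the fingers, the gauge still in its rest (value of joint mould_top below 0.0015 m and distance of gauge_foot from where it was at the start of the episode below 0.01 m and contact force between the fingers and mould_top above 2 N), for 0.05 s.
2. the gauge has been lifted clear of its rest (height (world z) of gauge_foot above 0.05 m), for 0.1 s.
3. the gauge's foot stands lightly and upright on the marked spot (value of joint mould_top below 0.0015 m and contact force between gauge and mould_top between 2.5 and 20 N and distance between gauge_foot and mould_mark below 0.006 m and angle between gauge_foot's own z axis and vertical below 0.09 rad and contact force between the fingers and gauge above 2 N), for 0.3 s.
At the end, for the whole second after the job is handed in: The upper mould half is home (within 1.5 mm); the gauge, gripped in the fingers, is at rest with its foot on the rubber within 6 mm of the circle's centre, upright within 5 degrees, pressing on the mould with 2.5 to 20 N (all of step 3 and linear speed of gauge below 0.02 m/s); the arm keeps its last pose, push and grip.
It fails at once if the gauge is pushed hard onto the mould (over 35 N) (contact force between gauge and mould_top above 35 N).
It fails at once if the gauge is pressed on the mould before the mould is home (contact force between gauge and mould_top above 1 N and value of joint mould_top above 0.003 m).
It fails at once if the wax, rubber block, pen or tweezers are pushed away (over 20 mm) (distance of any of wax_lump, rubber_block, pen, tweezers from where it was at the start of the episode above 0.02 m).
It also fails if it takes over 58 s, if anything falls off the work surface, if the arm or the gripper's body presses on something with over 40 N, if the wrist force passes 120 N, or if a joint passes its speed limit or range.

## Working session

There is one attempt and no reset: what is moved stays moved. The work goes in short steps, Python scripts to look and compute and a tool call to move; the robot and the scene stay as the last step left them, time stands still between calls to the robot, and variables do not carry over. Pictures are saved under pics/ and viewed, and the job is handed in when it is done.

Besides the shell and the picture viewer there is one more tool, called after "Call:" by a JSON object that holds its "name" and its "arguments", one argument or row to a line. send_rows: Moves the arm, as the interface text tells. Its arguments: {"type":"object","properties":{"motion":{"type":"array"},"hand":{"type":"number"},"force":{"type":"number"}},"required":["motion"]}

```bash
ls; mkdir -p pics; python3 - <<'E'
from cell import r
import cv2,numpy as np
s=r.get_state();print({k:np.round(v,4).tolist() for k,v in s.items()},r.tcp_to_tips)
for n in("side","top"):
    p,d=r.capture(n);cv2.imwrite(f"pics/{n}0.png",p[...,::-1]);np.save(f"{n}0.npy",d);print(r.camera_info(n))
print(r.camera_info("wrist"))
E
```

```text
pics
{'time_s': 0.0, 'joint_positions': [-1.2657, 0.0919, 1.2319, -0.0, 1.8198, -0.0567], 'dq': [-0.0003, -0.0015, -0.0002, -0.001, 0.0009, 0.0006], 'effort': [0.0004, -44.644, -40.6449, 0.07, 0.0292, -0.0002], 'tcp_pos': [0.2123, -0.5609, 0.2465], 'tool_rot': [[0.9353, 0.3539, -0.0006], [0.3539, -0.9353, 0.0019], [0.0001, -0.002, -1.0]], 'wrist_force': [0.3767, -0.445, -0.618], 'moment': [0.0168, 0.0319, -0.0275], 'opening': 0.0876} 0.025
{'camera_matrix': array([[509.47994122,   0.        , 331.64765189],
       [  0.        , 509.47994122, 231.62106483],
       [  0.        ,   0.        ,   1.        ]]), 'world_from_camera': array([[-0.99606714, -0.0339822 ,  0.08182584,  0.52524438],
       [-0.08859123,  0.39617026, -0.91389317,  0.82555771],
       [-0.00136087, -0.917548  , -0.3976227 ,  0.45819908],
       [ 0.        ,  0.        ,  0.        ,  1.        ]])}
{'camera_matrix': array([[593.0210435 ,   0.        , 317.44969119],
       [  0.        , 593.0210435 , 231.68634495],
       [  0.        ,   0.        ,   1.        ]]), 'world_from_camera': array([[ 0.0055079 , -0.99537566,  0.09590082,  0.50398848],
       [-0.99998001, -0.00518467,  0.00361931,  0.02760403],
       [-0.00310536, -0.09591884, -0.99538431,  1.1104762 ],
       [ 0.        ,  0.        ,  0.        ,  1.        ]])}
{'camera_matrix': array([[371.64829954,   0.        , 315.82332366],
       [  0.        , 371.64829954, 235.50169107],
       [  0.        ,   0.        ,   1.        ]]), 'mount': array([[ 5.49900512e-04, -9.53901258e-01, -3.00120122e-01,
         8.29297633e-02],
       [ 9.99999706e-01,  6.85131114e-04, -3.45351989e-04,
        -4.13539107e-07],
       [ 5.35053331e-04, -3.00119844e-01,  9.53901354e-01,
        -1.36856548e-01],
       [ 0.00000000e+00,  0.00000000e+00,  0.00000000e+00,
         1.00000000e+00]])}
```

View pics/side0.png

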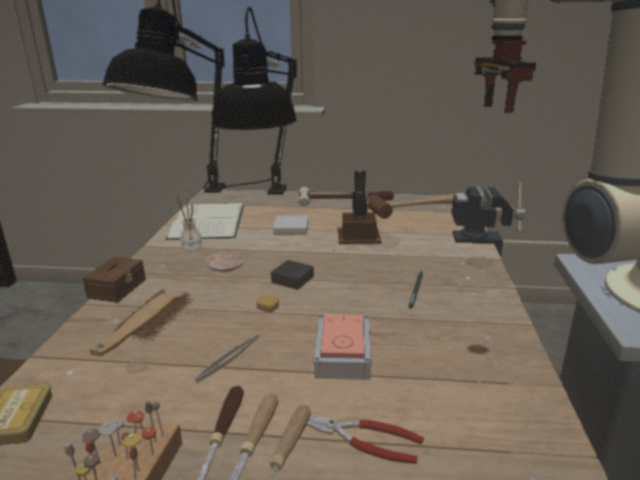

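View pics/top0.png

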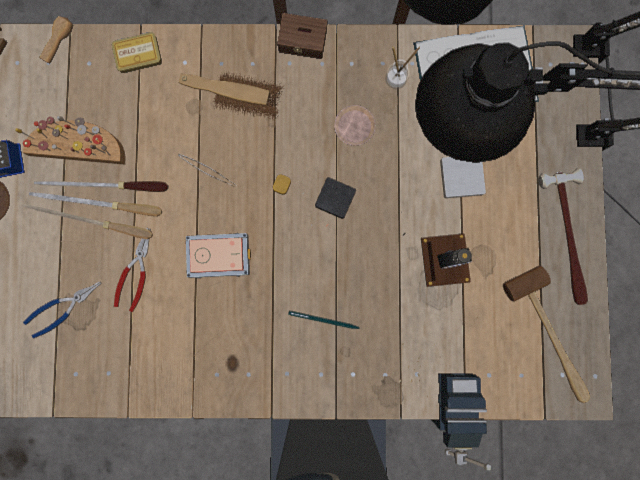

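The top view shows the mould at about (217,255), with its circle at (203,255). The gauge in its rest is at about (450,258). The pen, wax and black block are all clear of the straight line between them. I'll zoom in on both.

```bash
cat > h.py <<'E'
import numpy as np,cv2
from cell import r
def ray(n,u,v):
    i=r.camera_info(n);K=i["camera_matrix"];T=i["world_from_camera"]
    d=T[:3,:3]@np.linalg.inv(K)@np.array([u,v,1.]);return T[:3,3],d
def onz(n,u,v,z):
    o,d=ray(n,u,v);return o+d*(z-o[2])/d[2]
def wd(n,u,v,depth):
    o,d=ray(n,u,v);return o+d*depth
def cloud(n,depth):
    i=r.camera_info(n);K=i["camera_matrix"];T=i["world_from_camera"]
    v,u=np.mgrid[:480,:640];d=np.stack([(u-K[0,2])/K[0,0],(v-K[1,2])/K[1,1],np.ones(u.shape)],-1)*depth[...,None]
    return d@T[:3,:3].T+T[:3,3]
E
python3 - <<'E'
from h import *
im=cv2.imread("pics/top0.png");
a=cv2.resize(im[225:285,180:255],None,fx=8,fy=8,interpolation=cv2.INTER_CUBIC)
cv2.imwrite("pics/zm.png",a)
b=cv2.resize(im[225:295,410:490],None,fx=8,fy=8,interpolation=cv2.INTER_CUBIC);cv2.imwrite("pics/zg.png",b)
d=np.load("top0.npy");c=cloud("top",d)
for sl in ((slice(230,282,4),slice(182,254,5)),):
    print(np.round(c[sl][...,2]*1000).astype(int))
print(np.round(c[232:290:4,418:480:4,2]*1000).astype(int))
E
```

```text
[[  3   2   3 -11   3   1   1   1   4   1   0   0   0  -1  -4]
 [  0   2  -1 -10   6  -1   2  32  32  30  32  32  29  17   2]
 [ -1  32  31  31  34  32  33  29  34  42  41  42  21  17   3]
 [  1  33  41  37  38  42  38  37  41  40  40  38  28  24   0]
 [ -1  32  39  39  37  39  41  38  38  40  43  41  30  29   0]
 [ -2  35  43  40  37  37  43  39  37  37  41  39  31  31   2]
 [  0  34  33  43  41  37  44  42  39  40  42  39  33  29   0]
 [  0  29  37  42  40  41  41  43  41  39  42  39  38  27   5]
 [ -1  31  46  42  40  37  41  42  37  44  44  41  37  29   0]
 [ -2  30  36  38  38  38  38  41  40  40  43  36  36  30   1]
 [ -1  30  40  38  36  39  39  34  41  36  35  17  31  32  -1]
 [ -1  31  31  28  32  31  31  30  31  31  33  30  29  27  -1]
 [  2  -1   1   1   3   3   1   0  -1   5   0   3   3   2   0]]
[[   0    3    0    2    2    2    4    1   -1    4    0   -2    1    0
     1    2]
 [  -2    3   -2    3   10 1110   13    9    8    8   11   10    2    4
    -1   -2]
 [   3    6    9    9   48   48   49   50   47   49   49   50    0    3
     4    3]
 [   1    9    8   38   5
[... 295 characters left out ...]
3  153
     3    2]
 [  -2    4   10   21   51   73   93  100  103  123  147  152  154   98
    -1    1]
 [  -2    6    7   17   49   47   91  100  101  106  107   50   47   -1
     2    0]
 [  -1    1   10    9   45   48   84   44   48   47   44   48   44    5
     5    4]
 [  -1    5   10   13   46   50   48   42   49   43   46   51   53   -1
     0    2]
 [  -1   -2   13   12   41   49   46   49   46   50   45   46   44   -1
     1    4]
 [   5    0    8   13   37   11   12    8   10    8   11   11    9    9
    -1    1]
 [  -1    3    3    6    6   11    7    7    5    1    1   -7    1    4
     2    3]
 [   4    1    2   -2    7    3    2    2    3    3    1   -9    0   -2
    -2    1]]
```

View pics/zm.png

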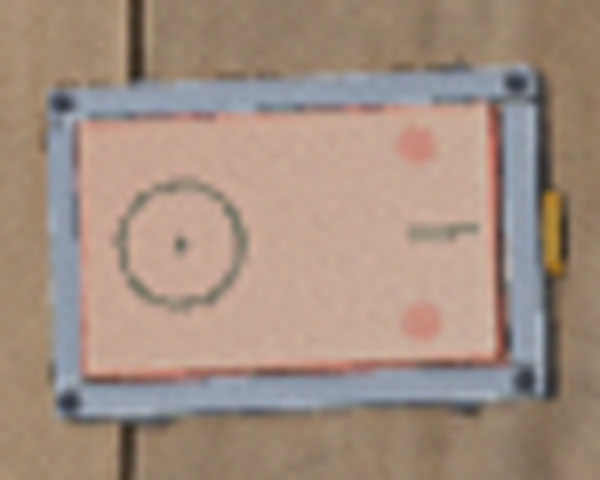

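View pics/zg.png

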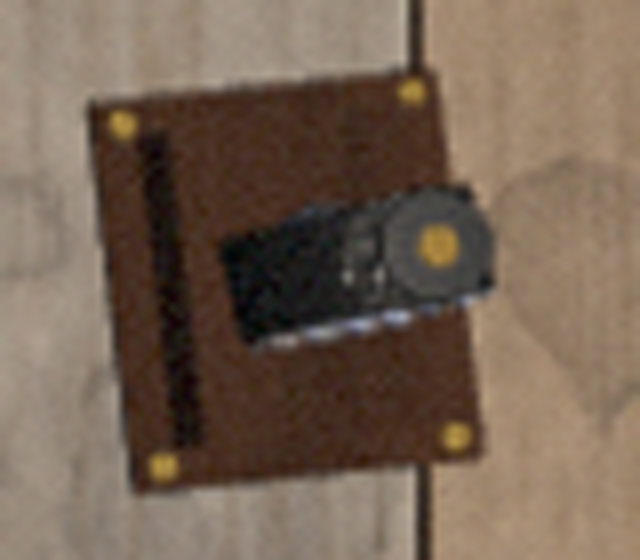

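```bash
python3 - <<'E'
from h import *
im=cv2.imread("pics/side0.png")
cv2.imwrite("pics/szm.png",cv2.resize(im[305:385,300:390],None,fx=8,fy=8,interpolation=cv2.INTER_CUBIC)[:600])
cv2.imwrite("pics/szg.png",cv2.resize(im[160:250,325:400],None,fx=8,fy=8,interpolation=cv2.INTER_CUBIC)[:600])
p=lambda x,y,ox,oy:(ox+(x+.5)/8-.5,oy+(y+.5)/8-.5)
d=np.load("top0.npy");c=cloud("top",d)
print("frame/slab z",np.median(c[238:268,192:236,2]),np.median(c[232:262,188:189,2]))
P=[onz("top",*p(x,y,180,225),.030) for x,y in((62,103),(515,82),(525,380),(68,402))]
print(np.round(P,4),"ctr",np.mean(P,0)); 
print("yaw +y",np.arctan2(*( (P[0]+P[3]-P[1]-P[2])[:2]*[-1,1])))
S=[onz("top",*p(x,y,180,225),.0375) for x,y in((80,120),(492,104),(500,358),(86,374))]
print("slab",np.round(S,4),np.mean(S,0))
print("mark",onz("top",*p(181,244,180,225),.0375))
print("grip top",onz("top",*p(440,244,410,225),.151))
m=(c[...,2]>.14)&(c[...,0]>.35)&(c[...,0]<.55)&(c[...,1]>-.28)&(c[...,1]<-.1)
print(m.sum(),c[m].mean(0),np.ptp(c[m],axis=0))
Q=[onz("top",*p(x,y,410,225),.008) for x,y in((123,124),(412,91),(456,436),(164,466))]
print("plinth",np.round(Q,4),np.mean(Q,0))
E
```

```text
frame/slab z 0.03929635436340606 0.03108688811634186
[[0.5963 0.2696 0.03  ]
 [0.6016 0.166  0.03  ]
 [0.5336 0.1626 0.03  ]
 [0.5281 0.2664 0.03  ]] ctr [0.56489518 0.21617244 0.03      ]
yaw +y 0.05259562029685633
slab [[0.5918 0.2637 0.0375]
 [0.5959 0.1702 0.0375]
 [0.5383 0.1674 0.0375]
 [0.5342 0.2609 0.0375]] [0.56506379 0.215558   0.0375    ]
mark [0.56372523 0.24011806 0.0375    ]
grip top [ 0.55967115 -0.20715038  0.151     ]
12 [ 0.5490518  -0.20466936  0.15224489] [0.00178549 0.0119608  0.00833791]
plinth [[ 0.5956 -0.1688  0.008 ]
 [ 0.6036 -0.2363  0.008 ]
 [ 0.5235 -0.245   0.008 ]
 [ 0.5162 -0.1774  0.008 ]] [ 0.55972791 -0.20687925  0.008     ]
```

View pics/szm.png

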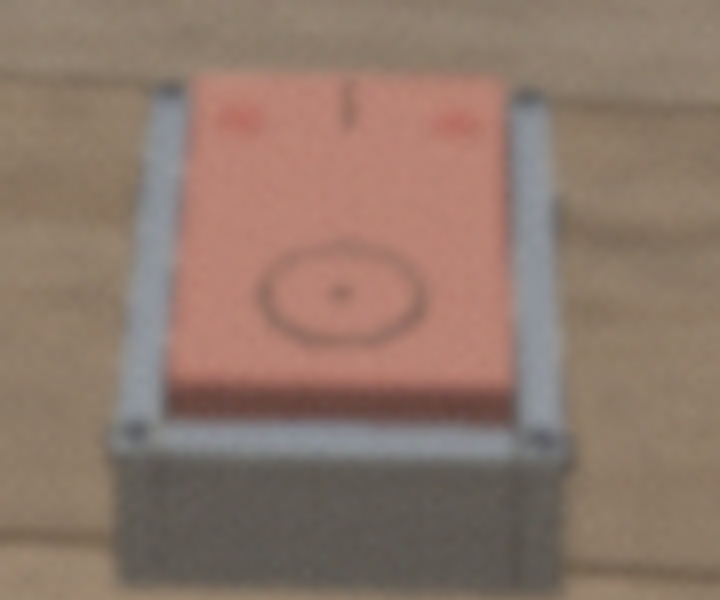

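View pics/szg.png

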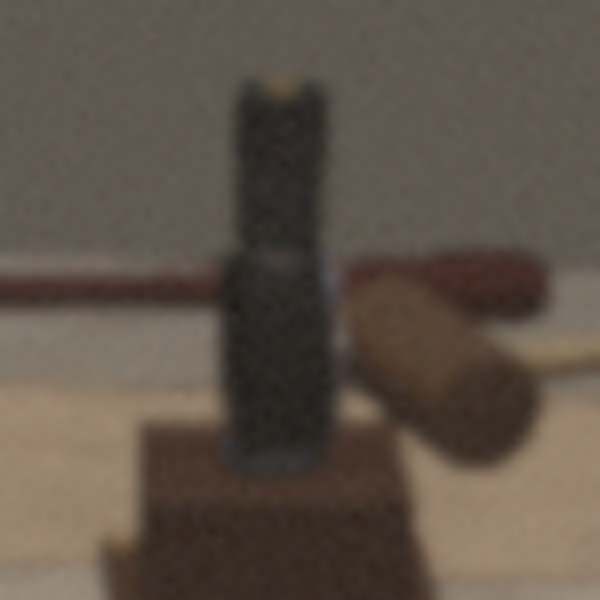

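```bash
python3 - <<'E'
from h import *
d=np.load("top0.npy");c=cloud("top",d)
for n,a in(("vise",c[370:470,435:495]),("lamp",c[40:165,415:540])):
    q=a[(a[...,2]>.03)&(a[...,2]<1)];print(n,np.percentile(q,[2,50,98],axis=0).round(3))
print("side mark",onz("side",300+(341.5)/8-.5,305+292.5/8-.5,.038))
# grip in side: axis col 283 zoom, top centre row 90
print("side griptop",onz("side",325+283/8-.5,160+90/8-.5,.151))
E
```

```text
vise [[ 0.218 -0.245  0.047]
 [ 0.294 -0.212  0.099]
 [ 0.359 -0.184  0.115]]
lamp [[ 0.695 -0.258  0.259]
 [ 0.755 -0.18   0.324]
 [ 0.834 -0.119  0.413]]
side mark [0.56333965 0.23870946 0.038     ]
side griptop [ 0.55798228 -0.20472406  0.151     ]
```

Call:
{"name": "send_rows", "arguments": {
  "motion": [
    [[4,-4,0,0],[8,-8,0,0],[12,-12,0,0],[16,-16,0,0],[20,-20,0,0]]
  ],
  "hand": 0,
  "force": 20
}}

```text
time_s: 0.72
tcp_pos: [0.3289, -0.3015, 0.2472]
tool_rot: [[0.935, 0.354, -0.0], [0.354, -0.935, 0.0], [-0.0, -0.0, -1.0]]
wrist_force: [-0.2, 0.7, 0.1]
opening: 0.0414
```

Call:
{"name": "send_rows", "arguments": {
  "motion": [
    [[4.4,-4.4,0,0],[8.8,-8.8,0,0],[13.2,-13.2,0,0],[17.6,-17.6,0,0],[22,-22,0,0]]
  ]
}}

```text
time_s: 1.35
tcp_pos: [0.4568, -0.0177, 0.2474]
tool_rot: [[0.935, 0.354, 0.0], [0.354, -0.935, -0.0], [0.0, 0.0, -1.0]]
wrist_force: [0.4, -0.5, -0.3]
opening: 0.0003
```

Call:
{"name": "send_rows", "arguments": {
  "motion": [
    [[4.4,-4.4,1,0],[8.8,-8.8,4,0],[13.2,-13.2,7,0],[17,-17,10,0],[18.4,-18.2,13,0]]
  ]
}}

```text
time_s: 1.98
tcp_pos: [0.5645, 0.2183, 0.1163]
tool_rot: [[0.934, 0.356, 0.0], [0.356, -0.934, 0.0], [0.0, -0.0, -1.0]]
wrist_force: [-0.4, 0.1, -0.5]
opening: 0.0002
```

Call:
{"name": "send_rows", "arguments": {
  "motion": [
    [[0,0,1,0],[0,0,1.5,0],[0,0,1.5,0]]
  ]
}}

```text
time_s: 2.35
tcp_pos: [0.5645, 0.2147, 0.1039]
tool_rot: [[0.936, 0.353, 0.002], [0.353, -0.936, 0.0], [0.002, 0.0, -1.0]]
wrist_force: [0.7, -0.0, 0.4]
opening: 0.0008
```

Call:
{"name": "send_rows", "arguments": {
  "motion": [
    [[0,0,2,0],[0,0,3.5,0],[0,0,4.0,0],[0,0,4.2,0],[0,0,4.4,0]]
  ]
}}

```text
time_s: 2.98
tcp_pos: [0.5643, 0.2155, 0.0593]
tool_rot: [[0.935, 0.354, 0.0], [0.354, -0.935, -0.0], [0.0, 0.0, -1.0]]
wrist_force: [-2.8, -1.5, 4.8]
opening: 0.0004
```

Call:
{"name": "send_rows", "arguments": {
  "motion": [
    [[0,0,0.1,0],[0,0,0.2,0],[0,0,0.3,0],[0,0,0.4,0],[0,0,0.4,0]]
  ]
}}

```text
time_s: 3.6
tcp_pos: [0.5643, 0.2156, 0.0548]
tool_rot: [[0.935, 0.354, 0.0], [0.354, -0.935, -0.0], [0.0, 0.0, -1.0]]
wrist_force: [-1.4, -2.9, 4.8]
opening: 0.0003
```

Call:
{"name": "send_rows", "arguments": {
  "motion": [
    [[0,0,0.05,0],[0,0,0.1,0],[0,0,0.1,0]]
  ]
}}

```text
time_s: 3.98
tcp_pos: [0.5643, 0.2156, 0.0544]
tool_rot: [[0.935, 0.354, 0.001], [0.354, -0.935, -0.0], [0.0, 0.0, -1.0]]
wrist_force: [-3.8, -3.6, 8.6]
opening: 0.0004
```

Call:
{"name": "send_rows", "arguments": {
  "motion": [
    [[0,0,0.08,0],[0,0,0.16,0],[0,0,0.16,0]]
  ]
}}

```text
time_s: 4.35
tcp_pos: [0.5644, 0.2156, 0.0539]
tool_rot: [[0.935, 0.354, 0.001], [0.354, -0.935, 0.0], [0.001, 0.0, -1.0]]
wrist_force: [-6.0, -4.7, 13.1]
opening: 0.0005
```

Call:
{"name": "send_rows", "arguments": {
  "motion": [
    [[0,0,0.15,0],[0,0,0.2,0],[0,0,0.2,0]]
  ]
}}

```text
time_s: 4.72
tcp_pos: [0.5645, 0.2156, 0.0532]
tool_rot: [[0.935, 0.354, 0.001], [0.354, -0.935, 0.0], [0.001, 0.0, -1.0]]
wrist_force: [-8.2, -4.9, 18.1]
opening: 0.0004
```

Call:
{"name": "send_rows", "arguments": {
  "motion": [
    [[0,0,-1,0],[0,0,-5,0],[0,0,-9,0],[-5,5,-13,0],[-9.4,9.4,-17,0]]
  ]
}}

```text
time_s: 5.35
tcp_pos: [0.5197, 0.1174, 0.2039]
tool_rot: [[0.935, 0.356, -0.0], [0.356, -0.935, 0.0], [-0.0, -0.001, -1.0]]
wrist_force: [0.7, -1.2, -0.7]
opening: 0.0006
```

```bash
python3 - <<'E'
from h import *
s=r.get_state();print(s["tcp_pos"],s["wrist_force"],s["joint_positions"])
i=r.camera_info("wrist")
p,d=r.capture("wrist");cv2.imwrite("pics/w1.png",p[...,::-1])
p,d=r.capture("side");cv2.imwrite("pics/s1.png",p[...,::-1]);cv2.imwrite("pics/s1z.png",cv2.resize(p[305:380,300:390,::-1],None,fx=8,fy=8,interpolation=cv2.INTER_CUBIC))
p,d=r.capture("top");cv2.imwrite("pics/t1.png",p[...,::-1]);cv2.imwrite("pics/t1z.png",cv2.resize(p[225:285,180:255,::-1],None,fx=8,fy=8,interpolation=cv2.INTER_CUBIC))
c=cloud("top",d);print("slab z",np.median(c[238:268,192:236,2]))
E
```

```text
[0.5196605  0.11743367 0.20389759] [ 0.71166689 -1.19197758 -0.70246148] [ 1.58056381e-01 -9.43036529e-02  1.49313838e+00  5.50044711e-04
  1.74303954e+00  1.36542664e+00]
slab z 0.5717297841264457
```

View pics/s1z.png

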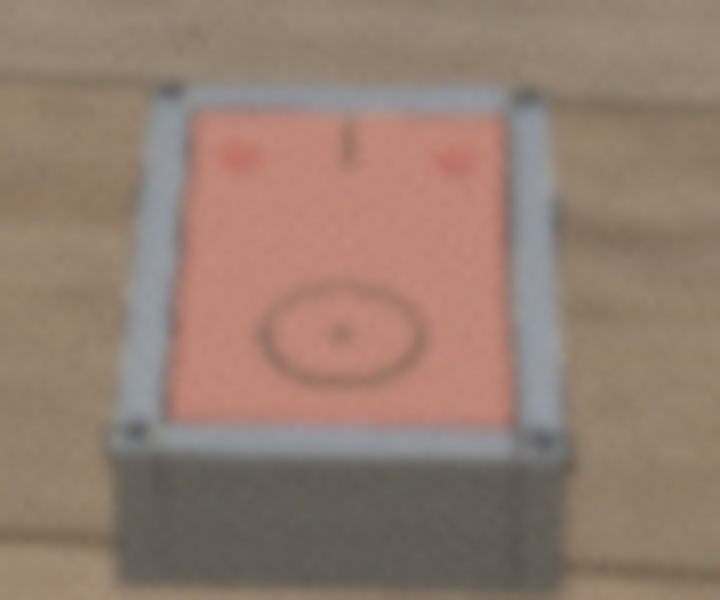

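View pics/t1z.png

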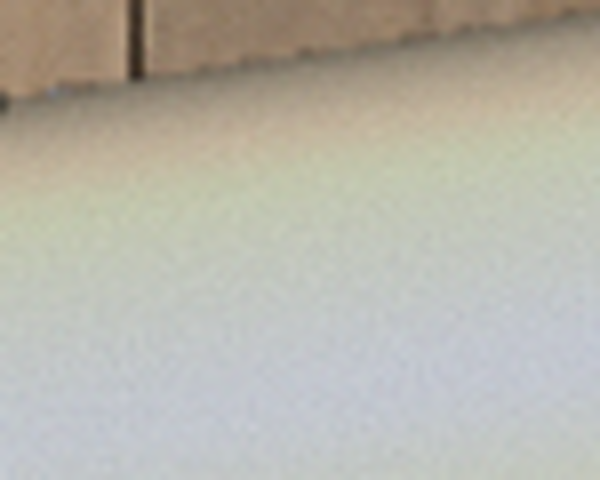

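View pics/w1.png

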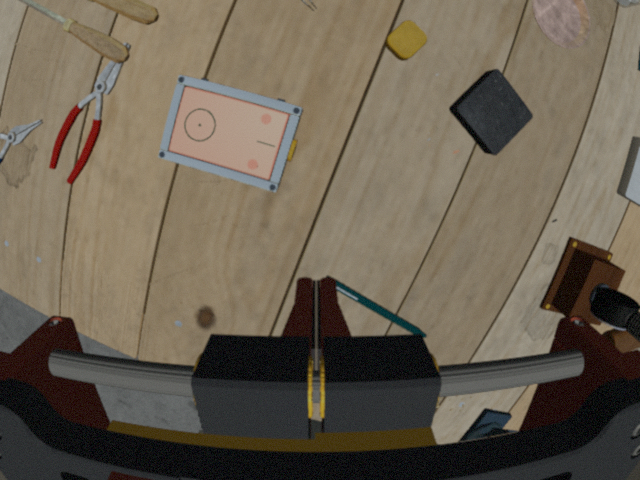

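The side view shows the slab flush with the frame all round. The wrist view puts the mark at (200,125). I'll cross-check its position using both cameras.

```bash
cat >> h.py <<'E'
def wonz(u,v,z,s=None):
    s=s or r.get_state();i=r.camera_info("wrist");K=i["camera_matrix"];M=i["mount"]
    a,b=u-K[0,2],v-K[1,2];rr=np.hypot(a,b);t=rr/K[0,0]
    d=np.array([np.sin(t)*a/rr,np.sin(t)*b/rr,np.cos(t)])
    R=np.array(s["tool_rot"]);o=R@M[:3,3]+s["tcp_pos"];d=R@M[:3,:3]@d
    return o+d*(z-o[2])/d[2]
E
python3 - <<'E'
from h import *
im=cv2.imread("pics/w1.png");cv2.imwrite("pics/w1z.png",cv2.resize(im[70:195,155:305],None,fx=4,fy=4,interpolation=cv2.INTER_CUBIC))
cv2.imwrite("pics/w1g.png",cv2.resize(im[230:360,530:640],None,fx=4,fy=4,interpolation=cv2.INTER_CUBIC))
print("wrist mark",wonz(200,125,.03)); print("side mark",onz("side",300+341.5/8-.5,305+333.5/8-.5,.03))
print("wrist frame", np.mean([wonz(u,v,.03) for u,v in((181,80),(299,111),(273,187),(163,155))],0))
E
```

```text
wrist mark [0.56504578 0.23963813 0.03      ]
side mark [0.56322934 0.23950087 0.03      ]
wrist frame [0.56631999 0.21475762 0.03      ]
```

View pics/w1z.png

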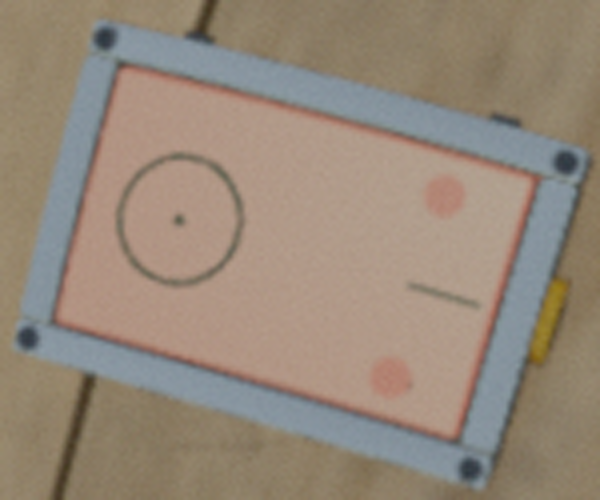

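Call:
{"name": "send_rows", "arguments": {
  "motion": [
    [[-4.4,4.4,0,0],[-8.8,8.8,0,0],[-9,15,0,0],[-9,21,0,0]]
  ],
  "hand": 1
}}

```text
time_s: 6.0
tcp_pos: [0.5108, -0.1111, 0.2025]
tool_rot: [[0.935, 0.355, -0.0], [0.355, -0.935, 0.001], [0.0, -0.001, -1.0]]
wrist_force: [0.9, 0.8, -0.1]
opening: 0.037
```

```bash
python3 - <<'E'
from h import *
s=r.get_state();print(s["tcp_pos"],s["dq"])
p,d=r.capture("wrist");cv2.imwrite("pics/w2.png",p[...,::-1]);
import pickle;pickle.dump(s,open("s2.pkl","wb"))
E
```

```text
[ 0.51077894 -0.1111084   0.20248446] [-0.7823417   0.68548512 -0.61166464  0.00644881 -0.07257123 -0.77630259]
```

View pics/w2.png

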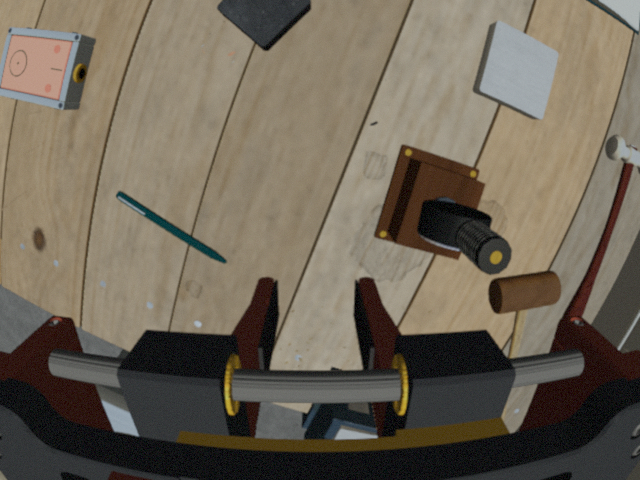

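The picture shows the gauge's brass cap at (496,257). The arm was still moving, so I'll shift closer, let it settle and look again.

Call:
{"name": "send_rows", "arguments": {
  "motion": [
    [[0.7,4,0,0],[0.7,5.3,0,0],[0.7,5.3,0,0]]
  ]
}}

```text
time_s: 6.42
tcp_pos: [0.5357, -0.1569, 0.2025]
tool_rot: [[0.935, 0.354, -0.002], [0.354, -0.935, 0.001], [-0.001, -0.002, -1.0]]
wrist_force: [-0.0, 1.8, -0.4]
opening: 0.0707
```

```bash
python3 - <<'E'
from h import *
import pickle
s=r.get_state();print(s["tcp_pos"],s["dq"],s["opening"])
p,d=r.capture("wrist");cv2.imwrite("pics/w3.png",p[...,::-1]);
pickle.dump(s,open("s3.pkl","wb"))
E
```

```text
[ 0.53565856 -0.15693328  0.20252591] [ 0.01978914 -0.03328451  0.01017279  0.00505774  0.00751569  0.00518333] 0.07067787406611133
```

View pics/w3.png

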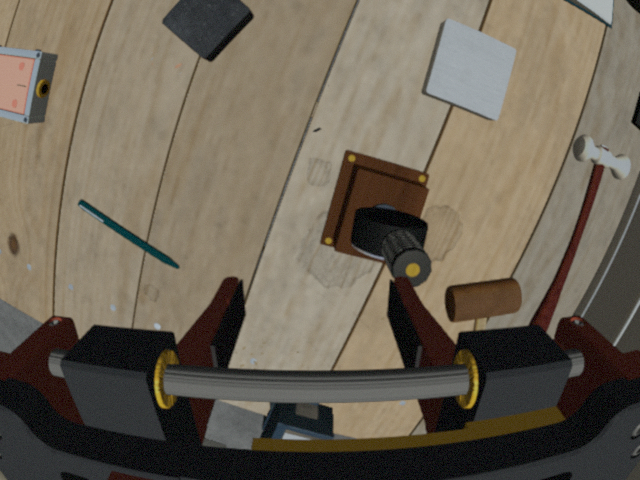

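```bash
python3 - <<'E'
from h import *
import pickle
s=pickle.load(open("s3.pkl","rb"))
g=wonz(413,270,.151,s);print("grip top",g)
s=r.get_state();R=np.array(s["tool_rot"]);print(R.T@(np.array([.5595,-.2068,.136])-s["tcp_pos"])*100, R.T@(g-s["tcp_pos"])*100)
E
```

```text
grip top [ 0.55805294 -0.20665811  0.151     ]
[0.46000053 5.57477415 6.69735633] [0.32849465 5.50764016 5.19757624]
```

Call:
{"name": "send_rows", "arguments": {
  "motion": [
    [[0.4,4,0,0],[0.4,5.5,0,0],[0.4,5.5,0,0],[0.4,5.5,3,0],[0.4,5.5,4,0]]
  ]
}}

```text
time_s: 7.1
tcp_pos: [0.5578, -0.206, 0.1622]
tool_rot: [[0.935, 0.355, -0.003], [0.355, -0.935, 0.002], [-0.002, -0.003, -1.0]]
wrist_force: [-0.0, 0.0, 0.3]
opening: 0.088
```

```bash
python3 - <<'E'
from h import *
s=r.get_state();print(s["tcp_pos"],s["opening"])
p,d=r.capture("wrist");cv2.imwrite("pics/w4.png",p[...,::-1])
p,d=r.capture("side");cv2.imwrite("pics/s4.png",cv2.resize(p[100:250,250:450,::-1],None,fx=4,fy=4,interpolation=cv2.INTER_CUBIC))
E
```

```text
[ 0.55781906 -0.20602999  0.16222393] 0.08800419810395875
```

View pics/w4.png

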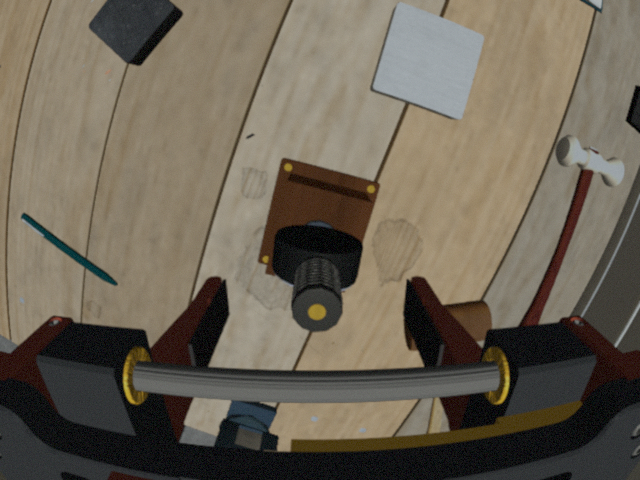

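View pics/s4.png

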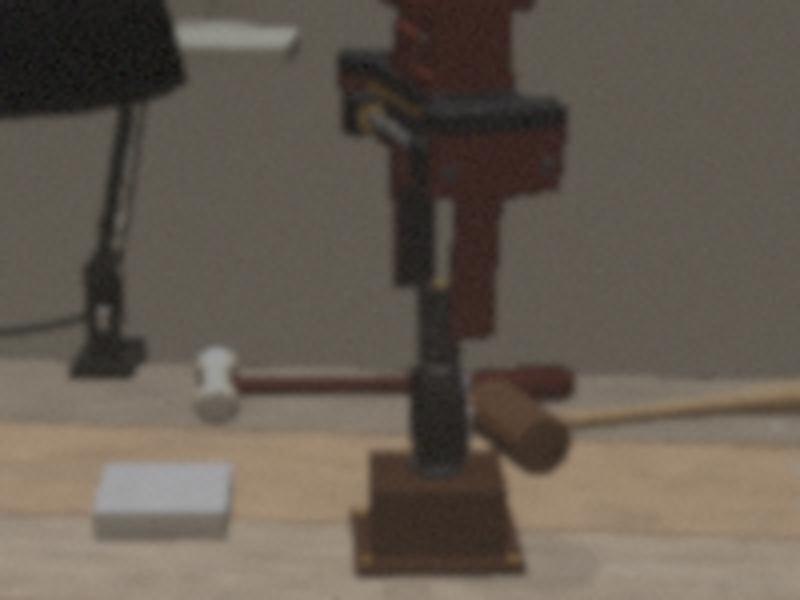

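The cap at (317,311) sits centred between the fingers at 220 and 412. I'll descend to the grip's middle and close.

Call:
{"name": "send_rows", "arguments": {
  "motion": [
    [[0,0,1,0],[0,0,2,0],[0,0,2.6,0],[0,0,2.6,0]]
  ]
}}

```text
time_s: 7.7
tcp_pos: [0.5584, -0.2075, 0.1372]
tool_rot: [[0.935, 0.354, -0.001], [0.354, -0.935, 0.001], [-0.001, -0.001, -1.0]]
wrist_force: [0.1, 0.4, -0.4]
opening: 0.0878
```

Call:
{"name": "send_rows", "arguments": {
  "motion": [
    [[0,0,0,0],[0,0,0,0],[0,0,0,0],[0,0,0,0],[0,0,0,0]]
  ],
  "hand": 0,
  "force": 40
}}

```text
time_s: 8.32
tcp_pos: [0.5588, -0.2076, 0.138]
tool_rot: [[0.935, 0.354, 0.0], [0.354, -0.935, -0.0], [0.0, 0.0, -1.0]]
wrist_force: [-1.1, -0.4, 0.2]
opening: 0.0415
```

Call:
{"name": "send_rows", "arguments": {
  "motion": [
    [[0,0,0,0],[0,0,0,0],[0,0,0,0]]
  ]
}}

```text
time_s: 8.7
tcp_pos: [0.5587, -0.2075, 0.1379]
tool_rot: [[0.935, 0.354, -0.0], [0.354, -0.935, 0.0], [-0.0, -0.0, -1.0]]
wrist_force: [0.5, -0.3, 0.2]
opening: 0.0232
```

Gripped at 23 mm. Now lifting straight up.

Call:
{"name": "send_rows", "arguments": {
  "motion": [
    [[0,0,-0.5,0],[0,0,-1.5,0],[0,0,-3,0],[0,0,-5,0],[0,0,-6.5,0]]
  ]
}}

```text
time_s: 9.32
tcp_pos: [0.5591, -0.2078, 0.2056]
tool_rot: [[0.935, 0.354, 0.002], [0.354, -0.935, -0.001], [0.002, 0.002, -1.0]]
wrist_force: [0.1, -0.7, -2.9]
opening: 0.0236
```

Call:
{"name": "send_rows", "arguments": {
  "motion": [
    [[0,0,0,0],[0,0,0,0],[0,0,0,0]]
  ]
}}

```text
time_s: 9.7
tcp_pos: [0.5584, -0.2075, 0.2019]
tool_rot: [[0.935, 0.354, -0.002], [0.354, -0.935, 0.001], [-0.001, -0.001, -1.0]]
wrist_force: [-0.9, 0.2, -3.2]
opening: 0.0233
```

```bash
python3 - <<'E'
from h import *
s=r.get_state();print(s["tcp_pos"],s["opening"],s["wrist_force"],s["joint_positions"])
R=np.array(s["tool_rot"]);print(R.T@(np.array([.564,.2397,.196])-s["tcp_pos"])*100)
p,d=r.capture("wrist");cv2.imwrite("pics/w5.png",p[...,::-1])
p,d=r.capture("side");cv2.imwrite("pics/s5.png",cv2.resize(p[100:250,250:450,::-1],None,fx=4,fy=4,interpolation=cv2.INTER_CUBIC))
E
```

```text
[ 0.55840946 -0.20745507  0.20186609] 0.023263609792826802 [-0.90914616  0.23118459 -3.1997349 ] [-4.12830912e-01  7.65259293e-02  1.32689046e+00  3.00687658e-05
  1.74001204e+00  7.96186661e-01]
[ 16.3503894  -41.6222754    0.61982197]
```

View pics/s5.png

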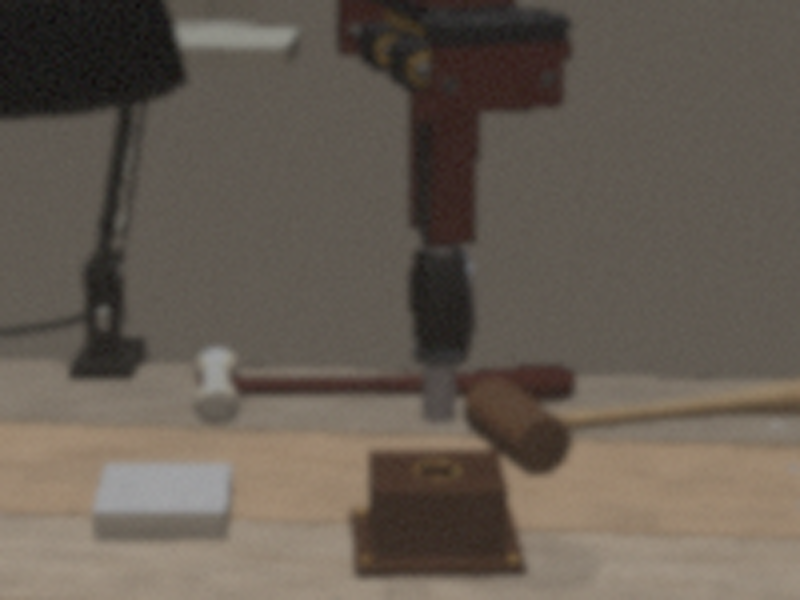

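View pics/w5.png

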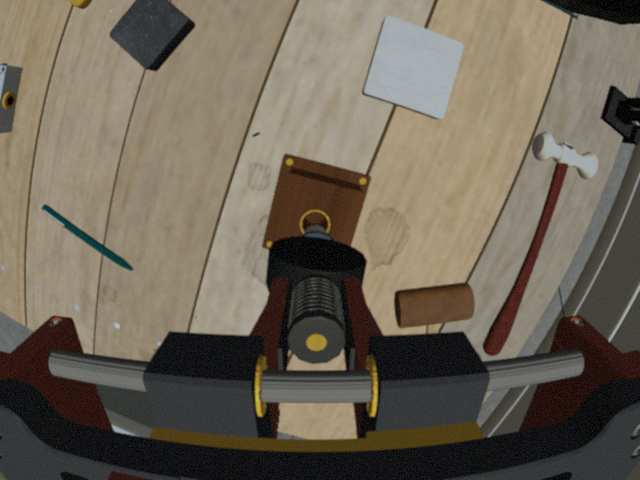

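The gauge is clear of its bore and upright. I'll carry it to above the mark.

Call:
{"name": "send_rows", "arguments": {
  "motion": [
    [[1,-2.5,0,0],[2.8,-7,0,0],[4.7,-12,0,0],[6.7,-17,0,0],[8.6,-22,0,0]]
  ]
}}

```text
time_s: 10.42
tcp_pos: [0.561, 0.0303, 0.2027]
tool_rot: [[0.935, 0.354, -0.0], [0.354, -0.935, 0.0], [-0.0, -0.0, -1.0]]
wrist_force: [1.3, -0.2, -3.1]
opening: 0.0235
```

Call:
{"name": "send_rows", "arguments": {
  "motion": [
    [[2,-5,0,0],[3.9,-10,0,0],[5.9,-15,0,0],[7.2,-18.5,0,0],[7.75,-19.6,0,0]]
  ]
}}

```text
time_s: 11.05
tcp_pos: [0.5638, 0.2415, 0.2023]
tool_rot: [[0.934, 0.357, -0.001], [0.357, -0.934, -0.0], [-0.001, -0.0, -1.0]]
wrist_force: [0.1, 0.3, -3.5]
opening: 0.0235
```

Call:
{"name": "send_rows", "arguments": {
  "motion": [
    [[0,0,1,0],[0,0,2,0],[0,0,2,0],[0,0,2,0]]
  ]
}}

```text
time_s: 11.55
tcp_pos: [0.5646, 0.2384, 0.183]
tool_rot: [[0.936, 0.353, -0.0], [0.353, -0.936, -0.0], [-0.0, 0.0, -1.0]]
wrist_force: [-0.1, -0.4, -2.8]
opening: 0.0231
```

```bash
python3 - <<'E'
from h import *
s=r.get_state();print(s["tcp_pos"],s["opening"],s["wrist_force"],s["tool_rot"])
R=np.array(s["tool_rot"]);print(R.T@(np.array([.564,.2397,.1565])-s["tcp_pos"])*100)
p,d=r.capture("wrist");cv2.imwrite("pics/w6.png",p[...,::-1])
p,d=r.capture("side");cv2.imwrite("pics/s6.png",p[...,::-1]);cv2.imwrite("pics/s6z.png",cv2.resize(p[230:380,270:420,::-1],None,fx=4,fy=4,interpolation=cv2.INTER_CUBIC))
E
```

```text
[0.56455811 0.23842149 0.18302418] 0.023063026619040215 [-0.12477249 -0.40835661 -2.76670231] [[ 9.35720812e-01  3.52741492e-01 -3.85100787e-05]
 [ 3.52741485e-01 -9.35720806e-01 -1.31450681e-04]
 [-8.24027914e-05  1.09417036e-04 -9.99999991e-01]]
[-0.00690673 -0.13960944  2.65240377]
```

View pics/s6z.png

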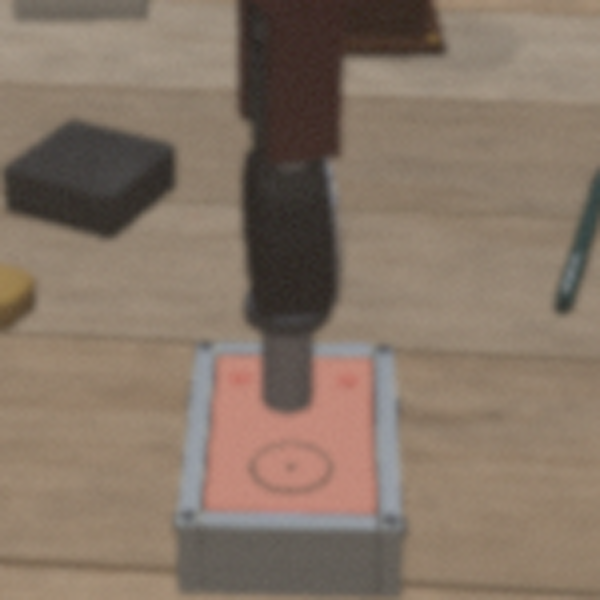

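View pics/w6.png

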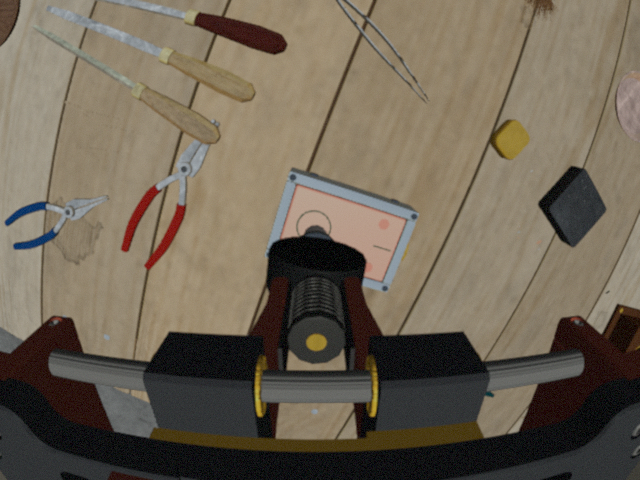

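```bash
python3 - <<'E'
from h import *
i=r.camera_info("side");K=i["camera_matrix"];T=np.linalg.inv(i["world_from_camera"])
def pj(P):
    q=K@(T[:3,:3]@np.array(P)+T[:3,3]);q=q[:2]/q[2];return (q-[270,230]+.5)*4-.5
s=r.get_state();x,y,_=s["tcp_pos"];print(x,y)
print("mark",pj([.564,.2397,.03]),"foot",pj([x,y,.0571]),"front edge",pj([x,y+.009,.0571]),"L/R",pj([x+.009,y,.0571]),pj([x-.009,y,.0571]))
print("case ctr top",pj([x,y,.151]),"collar",pj([x,y,.0571+.036]))
E
python3 - <<'E'
import cv2
im=cv2.imread("pics/s6.png");cv2.imwrite("pics/s6zz.png",cv2.resize(im[255:365,310:380],None,fx=5.4,fy=5.4,interpolation=cv2.INTER_CUBIC))
E
```

```text
0.5646686954777027 0.23887784308977655
mark [287.99941741 466.47840559] foot [286.73132002 399.49482775] front edge [284.83881935 414.67829655] L/R [260.57736335 398.19182102] [312.94045379 400.80058344]
case ctr top [288.51852391 156.17567966] collar [287.39346648 309.34679633]
```

View pics/s6zz.png

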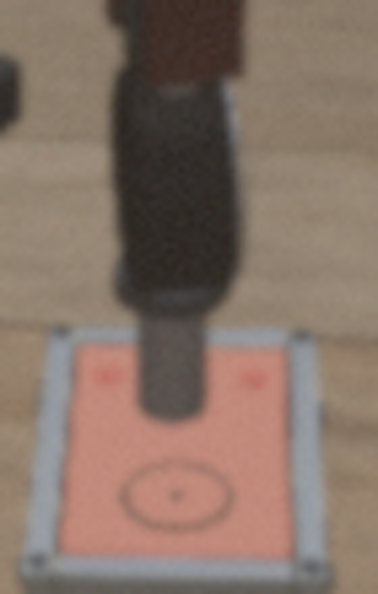

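Foot and mark agree with predictions to about 1–2 mm. I'll make a small correction in y, then descend gently.

Call:
{"name": "send_rows", "arguments": {
  "motion": [
    [[0,-0.15,0.6,0],[0,-0.15,1.2,0],[0,-0.15,1.7,0],[0,-0.15,2.0,0],[0,-0.15,2.0,0]]
  ]
}}

```text
time_s: 12.28
tcp_pos: [0.5637, 0.2407, 0.1626]
tool_rot: [[0.935, 0.354, -0.001], [0.354, -0.935, -0.0], [-0.001, 0.0, -1.0]]
wrist_force: [-0.6, 0.3, -3.2]
opening: 0.0235
```

Call:
{"name": "send_rows", "arguments": {
  "motion": [
    [[0,0,0,0],[0,0,0.1,0],[0,0,0.2,0],[0,0,0.2,0]]
  ]
}}

```text
time_s: 12.78
tcp_pos: [0.5638, 0.2408, 0.1609]
tool_rot: [[0.935, 0.354, -0.0], [0.354, -0.935, -0.0], [-0.0, -0.0, -1.0]]
wrist_force: [0.4, 0.2, -3.0]
opening: 0.0236
```

Call:
{"name": "send_rows", "arguments": {
  "motion": [
    [[0,0.05,0.1,0],[0,0.05,0.2,0],[0,0.05,0.3,0],[0,0.05,0.3,0]]
  ]
}}

```text
time_s: 13.28
tcp_pos: [0.564, 0.2403, 0.1578]
tool_rot: [[0.935, 0.354, -0.0], [0.354, -0.935, -0.0], [-0.0, -0.0, -1.0]]
wrist_force: [0.4, 0.7, -2.6]
opening: 0.0237
```

Call:
{"name": "send_rows", "arguments": {
  "motion": [
    [[0,0,0.1,0],[0,0,0.2,0],[0,0,0.2,0]]
  ]
}}

```text
time_s: 13.65
tcp_pos: [0.5641, 0.2403, 0.1563]
tool_rot: [[0.935, 0.354, 0.0], [0.354, -0.935, 0.0], [0.001, -0.0, -1.0]]
wrist_force: [0.3, -0.4, -1.3]
opening: 0.0235
```

Call:
{"name": "send_rows", "arguments": {
  "motion": [
    [[0,0,0.1,0],[0,0,0.2,0],[0,0,0.2,0]]
  ]
}}

```text
time_s: 14.02
tcp_pos: [0.5643, 0.2404, 0.1551]
tool_rot: [[0.935, 0.354, 0.001], [0.354, -0.935, 0.001], [0.002, -0.0, -1.0]]
wrist_force: [-0.6, 0.5, 3.1]
opening: 0.0237
```

Call:
{"name": "send_rows", "arguments": {
  "motion": [
    [[0,0,0.1,0],[0,0,0.2,0],[0,0,0.2,0]]
  ]
}}

```text
time_s: 14.4
tcp_pos: [0.5645, 0.2405, 0.1544]
tool_rot: [[0.935, 0.354, 0.003], [0.354, -0.935, 0.001], [0.003, -0.0, -1.0]]
wrist_force: [-2.7, -0.5, 9.1]
opening: 0.0235
```

Call:
{"name": "send_rows", "arguments": {
  "motion": [
    [[0,0,-0.05,0],[0,0,-0.05,0],[0,0,-0.05,0],[0,0,-0.05,0],[0,0,-0.05,0]]
  ]
}}

```text
time_s: 15.02
tcp_pos: [0.5645, 0.2405, 0.1545]
tool_rot: [[0.935, 0.354, 0.002], [0.354, -0.935, 0.001], [0.003, -0.0, -1.0]]
wrist_force: [-1.8, -0.6, 8.4]
opening: 0.023
```

```bash
python3 - <<'E'
from h import *
s=r.get_state();print(s["tcp_pos"],s["opening"],s["wrist_force"],s["moment"],s["time_s"])
p,d=r.capture("side");cv2.imwrite("pics/s7.png",cv2.resize(p[270:380,290:400,::-1],None,fx=5.4,fy=5.4,interpolation=cv2.INTER_CUBIC))
p,d=r.capture("wrist");cv2.imwrite("pics/w7.png",p[...,::-1])
E
```

```text
[0.56447083 0.24046879 0.15454191] 0.022976951379471894 [-1.83857182 -0.61056014  8.39805456] [-0.11459519  0.50247511 -0.00419369] 15.025
```

View pics/s7.png

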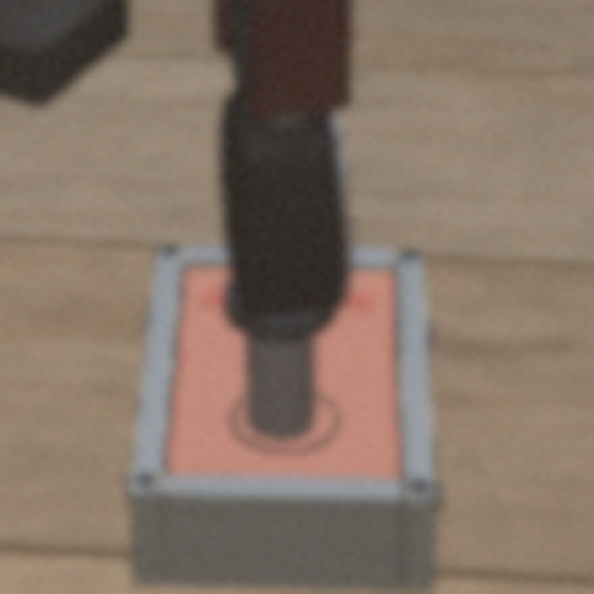

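View pics/w7.png

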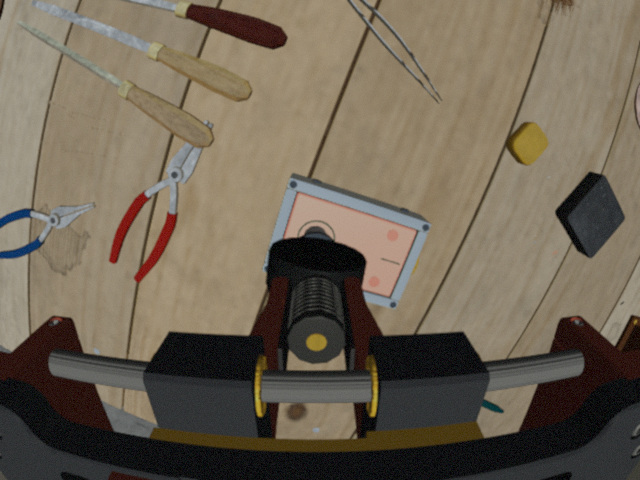

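```bash
python3 - <<'E'
from h import *
s=r.get_state();print(s["tcp_pos"],s["wrist_force"],s["time_s"])
print(r.close_job())
E
```

```text
[0.56444313 0.24047364 0.15446678] [-1.97036318 -1.00060897  7.58819317] 15.125
the job is handed in; nothing more can be done
None
```

I pushed the upper mould half home and stood the gauge upright on the marked spot. It was still gripped and pressed when I handed the job in at about 15.1 s. No verdict was reported.

- **Mould:** I pushed with closed fingertips up to about 18 N. The side view afterwards showed it flush with the frame all round. The top camera's height check of the mould failed because the arm was blocking its view.
- **Gauge:** I lifted it straight out by its grip, with the fingers closed to about 23 mm and 40 N commanded. I then carried it over and lowered it in small steps.
- **Final press:** Contact force was about 11 N, which is the wrist reading plus the gauge's weight.
- **Position:** In the side view the foot is inside the circle, about 1 mm off centre in x and at most about 2 mm in y. The cameras' estimates of the mark agreed within 2 mm.
- **Upright:** The tool was within 0.004 rad of vertical and the stem looked vertical in the side view. I could not check tilt along that camera's line of sight as well.
- **Other objects:** Nothing I did touched the wax, black rubber block, pen or tweezers. I did not measure their positions again at the end.

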